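Finish the carton layer and hold the moisture meter on its test ring

ROBOT

A 7-joint arm with a two-finger parallel gripper is mounted at the origin on a cart in front of the work surface, level with it; the furniture and walls round the work are solid. World frame = base frame: x ahead of the robot, y to its left, z up, the work surface at z = 0. Lengths are in m, angles in degrees, forces in N, time in s.
With the tool pointing down it reaches from about 0.425 to 0.875 m from the base axis. Payload 4.7 kg.
Tool frame: the origin (TCP) lies midway between the tips of the shut fingers; the grasp point (between the pads) lies 19 mm behind it; z points along the fingers, y is the line along which they close (so a half turn about z gives the same grasp; the last joint's range is limited). The gripper opens to 87 mm and grips with 3 to 60 N. Pads are 19 mm wide; open, the fingers measure 117 mm over their backs; the gripper's body (75 mm by 190 mm) begins 51 mm behind the grasp point.
Start: joints at [64.521, 18.392, -4.016, 83.108, 1.295, 78.541, -3.26], TCP at [0.288, -0.583, 0.223] pointing down, gripper open.
Joint ranges: [-163.93, 163.93], [-17.29, 119.83], [-79.2, 71.16], [3.27, 140.29], [-89.18, 269.18], [5.43, 117.66], [-154.24, 154.24]. Speed limits (degrees/s): [147.25, 147.25, 180, 180, 180, 180, 180].

INTERFACE

Orientations are given as [roll, pitch, yaw] about the fixed x, y, z axes, in that order (R = Rz(yaw) Ry(pitch) Rx(roll)).
In Python, from cell import env gives the robot as it stands.
- The arm moves only by the tool step_arm, never from a script. Its argument "moves" is a list of rows, each an object with "dp": the shift along the tool's x, y, z in mm, a list of three; "dr": the turn, a rotation vector about the tool's x, y, z in rad, a list of three; "fingers": the closure, from 0 (fully open) to 1 (shut). In form: [{"dp": [dx, dy, dz], "dr": [ax, ay, az], "fingers": fingers}, ...]. A call has exactly 5 rows; each row shifts and turns the commanded pose from where the row before left it, along the tool's axes as they then stand; what a row does not reach is not made up. A row lasts 1/8 s, in which the tool goes at most 62.5 mm and 10.7 degrees, less where a joint would pass 70% of its speed; a pose out of reach is approached as far as the arm can. A call with a gripper value outside its range is refused whole. The fingers move at their own pace and stop on an object; "squeeze" is the grip in N (left out, the last holds). Time passes only in rows, so rows that do not move let the fingers close, or fill a call up. It gives the time, the measured TCP pose, the force, the opening and the grip force at its end, in the units of the state.
- env.get_obs(): the state, without advancing time (a new reading comes with each control period).
- env.read_camera(name): name is "side" or "top"; returns the picture (400x640x3 uint8, red, green, blue); there is no depth.
- env.camera_model(name): a dict with "fx", "fy", "cx", "cy" (pixels), "k1" (the pictures are not rectified: a ray, as slopes to the right and down, at radius r is drawn at 1 + k1 r^2 times it, then the intrinsics apply), "R" (3x3) and "t" (3): a world point X has camera coordinates R X + t. Camera axes: x right, y down, z forward; pixel columns grow to the right and rows downward; lengths in m; the calibration is good to about 2 mm. A picture is of the moment at which its call begins. camera_model takes no time and is no camera call.
- env.sign_off(): hands the job in; it is judged then, once.
The state is a dict: "time_s": time; "qpos": joint angles; "joint_velocities": joint speeds; "effort": joint torques, N m; "tool_pos": TCP position; "tool_rot": TCP orientation; "force": force on the tool from outside, world axes, zero at the start; "wrist_torque": the same for the moment, N m; "grip_width": finger opening in m; "grasp_force": force on a finger pad.
Only numpy, scipy, OpenCV 4.12 (cv2) and the standard library are available. Lean on these libraries where they do the work, as an engineer would, in place of code of your own. Each camera call takes 0.05 s, during which the arm holds its last target. There are 200 camera calls.

TASK

The bottom layer on the little shipping slab is half laid: lay the two loose kraft cartons, lids up, in the two free places so that the four make a flush pinwheel (each carton turned a quarter from the next, a square chimney left in the middle), and leave the two that are already laid where they are. Then draw the orange moisture meter straight out of its leaning dock and take the board reading on the carton with the green test ring: hold the meter upright with the round foot of its nose inside the ring, pressed gently so that the spring foot is about halfway in, its yellow band just gone. Finish holding it there in the gripper, still pressing lightly; do not put it down, and do not disturb the rolls of tape and labels or the tub of caps.

Things in the scene. Friction and masses are not known exactly. Their poses are not given: they have to be found in the camera images.
- slab: Slatted wooden slab 206 x 206 mm, fixed, 30 mm high. Origin: centre of underside; x, y along its edges. On it belongs a pinwheel of 4 cartons (194 x 194 mm, 4 mm gaps, 66 mm square chimney). Centres in its frame, mm: (-34,-65) along x and (65,-34) along y are laid; (34,65) along x and (-65,34) along y are free. Grip 20 to 25 mm off a carton's middle so that the inner finger fits the chimney.
- place_left (a point): Centre of the free place on the slab's top at (34, 65) mm in the slab frame; the carton there lies along the slab's x.
- place_near (a point): Centre of the free place on the slab's top at (-65, 34) mm in the slab frame; the carton there lies along the slab's y.
- laid_right: Kraft tuck-top carton already laid at (-34, -65) mm in the slab frame. 126 (x, long) x 64 (y) x 58 mm, closed, stiff, about 0.22 kg. Origin: centre of its underside.
- laid_far: Kraft carton like laid_right, already laid at (65, -34) mm in the slab frame, its length along the slab's y.
- carton_marked: Loose kraft carton with the green test ring on its lid. 126 (x, long) x 64 (y) x 58 mm, closed, stiff, about 0.22 kg. Origin: centre of its underside, z up. At the start it stands on the table to the right of the slab. It may go into either free place, either way round.
- carton_plain: Loose kraft carton without ring, same size and origin as carton_marked, also on the table to the right of the slab. It goes into the other free place, either way round.
- target (a point): Centre of the printed green test ring on top of carton_marked, 34 mm from the carton's middle along its x, 58 mm above its underside. The ring is 35 mm over all and 30 mm inside.
- dock: Fixed dock of the meter left of the slab: foot 112 x 88 x 10 mm, with a grey sleeve 56 x 52 mm that leans 0.35 rad from the vertical towards the dock's -x (towards the robot). Origin: centre of its underside.
- dock_seat (a point): Centre of the sleeve's mouth, about 60 mm above the table, where the collar of the meter sits.
- meter: Orange moisture meter, 0.18 kg, in the dock, top leaning 0.35 rad to the robot. Origin: on its axis in the underside of the black collar (34 mm wide, 8 thick); z along the axis to the handle's top. Handle z = 8 to 104 mm, 32 mm in x, 26 in y: grip across y at z = 60. The nose reaches 48 mm below the origin in a square hole 1 mm wider each side: pull 55 mm along the axis before turning.
- meter_head (a joint): How far the spring foot is pushed into the nose, m: 0 free, 0.008 stop. The spring takes about 2 N to start and 0.5 N more per mm: 4 N halfway, 6 N at the stop. The yellow band on its stem, 4 mm wide, lies right below the black nose when free and is just hidden halfway.
- meter_tip (a point): Centre of the flat underside of the steel foot (18 mm across) at the end of the nose, 48 mm below the meter's origin along its axis when the spring is free.
- tape_roll_1: Bystander: brown tape roll 110 mm across, 48 mm high, left on the table.
- label_roll_1: Bystander: white label roll 100 mm across, 60 mm high, on the left of the table.
- caps: Bystander: white tub of green crown caps, 116 mm across, 68 mm high, behind the slab.
There are look-alikes about, which are no part of the job. What is shaped like the carton_marked but red is not meant.

How it is judged:
By the outcome, as a careful person would: the job done as asked, in the order asked, and still so for the second after the job is handed in, while the arm keeps its last pose, push and grip.
It also fails if it takes over 72 s, if anything falls off the work surface, if the arm or the gripper's body presses on something with over 40 N, if the wrist force passes 120 N, or if a joint passes its speed limit or range.

## Working session

There is one attempt and no reset: what is moved stays moved. The work goes in short steps, Python scripts to look and compute and a tool call to move; the robot and the scene stay as the last step left them, time stands still between calls to the robot, and variables do not carry over. Pictures are saved under pics/ and viewed, at most 10 in all, crops included, and the job is handed in when it is done.

Besides the shell and the picture viewer there is one more tool, called after "Emit:" as name(argument=value, ...), one argument or row to a line, values as JSON. step_arm: Moves the arm, as the interface text tells. Its arguments: {"type":"object","properties":{"moves":{"type":"array","items":{"type":"object","properties":{"dp":{"type":"array","items":{"type":"number"}},"dr":{"type":"array","items":{"type":"number"}},"fingers":{"type":"number"}}}},"squeeze":{"type":"number"}},"required":["moves"]}

```bash
mkdir -p pics; python3 - <<'E'
from cell import env
import cv2
for n in("top","side"):
    cv2.imwrite(f"pics/{n}0.png",env.read_camera(n)[:,:,::-1]); print(n,env.camera_model(n))
print(env.get_obs())
E
```

```text
top {'fx': 456.0151193176502, 'fy': 456.0151193176502, 'cx': 319.93328408198226, 'cy': 196.74168554127564, 'k1': 0.009648010333056598, 'R': array([[-0.00888931, -0.99968053, -0.02366036],
       [-0.99716602,  0.01062968, -0.07447778],
       [ 0.07470549,  0.02293125, -0.99694195]]), 't': array([0.09738011, 0.57646345, 1.33768172])}
side {'fx': 483.80631213040044, 'fy': 483.80631213040044, 'cx': 316.3200083663149, 'cy': 198.42907277793876, 'k1': -0.08722046445867744, 'R': array([[ 0.99296633, -0.11828751, -0.00509321],
       [-0.06660756, -0.5225386 , -0.85000991],
       [ 0.09788416,  0.84437046, -0.52674208]]), 't': array([-0.56297529,  0.13616688,  1.59517916])}
{'time_s': 0.1, 'qpos': array([64.52258015, 18.43516702, -4.01415986, 83.16542398,  1.2962177 ,
       78.54258811, -3.25920407]), 'joint_velocities': array([ 0.05035675, -0.1376885 ,  0.10935569, -0.12638331,  0.07526562,
        0.01196198, -0.01889437]), 'effort': array([ 9.07262274e-04, -4.92572451e+01, -4.04931195e-01, -3.13399458e+01,
       -6.41367096e-02,  3.94761551e-02,  6.13189695e-05]), 'tool_pos': array([ 0.2875669 , -0.58238678,  0.2215885 ]), 'tool_rot': array([-1.79902113e+02,  7.04816399e-03,  2.62867026e+01]), 'force': array([-0.22901054, -0.14516826, -0.41632432]), 'wrist_torque': array([ 0.02810693, -0.00852008,  0.04117157]), 'grasp_force': 0.0, 'grip_width': 0.08706135272911385}
```

View pics/top0.png

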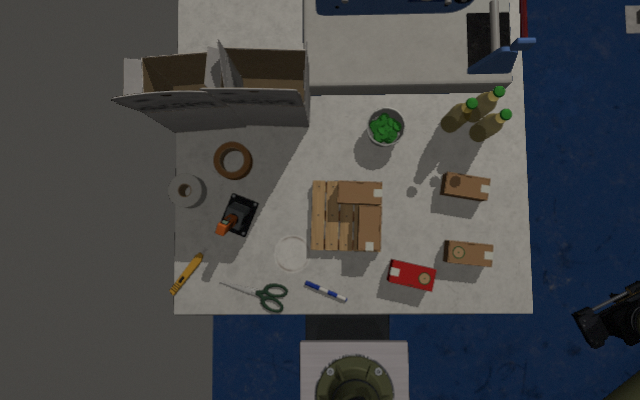

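View pics/side0.png

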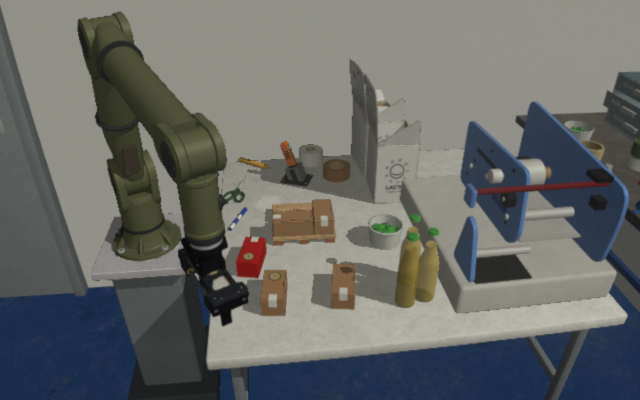

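Top view: slab and laid cartons around (346,215), dock/meter at (235,217), and the caps at (385,127). Three things could be the marked carton: the kraft one at (468,254), the kraft one at (466,187), and the red one at (411,275), which is excluded by its colour. I'll enlarge the first two to see which has the green ring.

```bash
python3 - <<'E'
import cv2,numpy as np
t=cv2.imread("pics/top0.png"); s=cv2.imread("pics/side0.png")
g=lambda c,f:cv2.resize(np.clip(c*1.6,0,255).astype('uint8'),None,fx=f,fy=f,interpolation=cv2.INTER_CUBIC)
a=g(t[165:295,380:510],3)      #390x390
b=g(s[235:325,225:365],2.78) 
b=cv2.resize(b,(400,257))
c=np.zeros((390,800,3),'uint8'); c[:,:390]=a; c[:257,395:795]=b
cv2.imwrite("pics/crop1.png",c)
a=g(t[170:260,300:390],4.4); b=g(t[185:245,205:265],6.5)
c=np.zeros((400,800,3),'uint8'); c[:396,:396]=a[:396,:396]; c[:390,405:795]=b
cv2.imwrite("pics/crop2.png",c)
E
```

```text
(no output)
```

View pics/crop1.png

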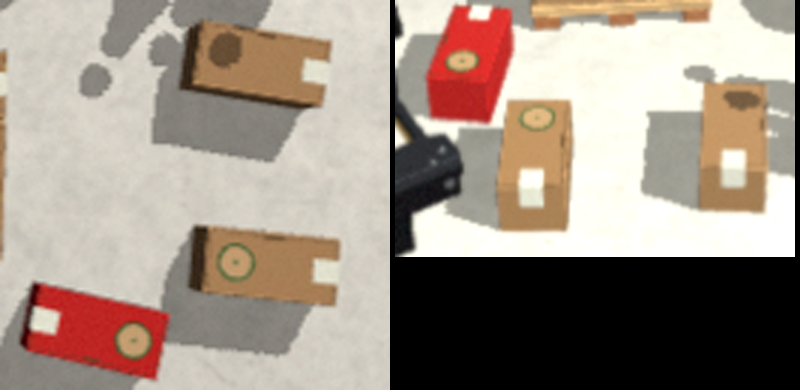

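View pics/crop2.png

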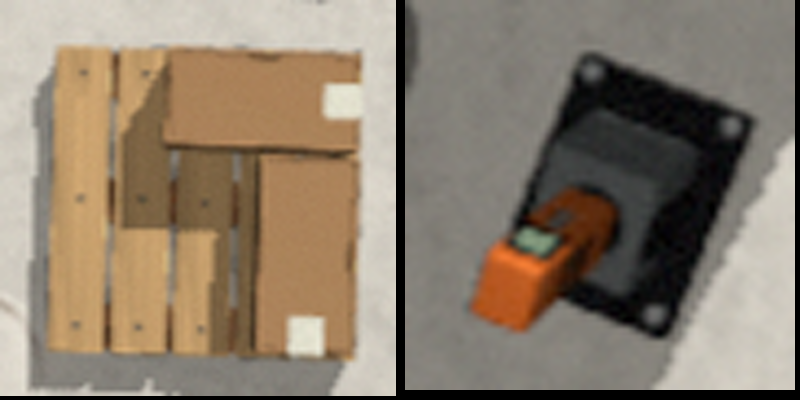

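The crop settles it. The kraft carton at top-view (468,254) has the green ring, near (458,253), so it is carton_marked. The one at (466,187) carries only a bottle-cap shadow, so it is carton_plain. The red one is a look-alike. Next I'll fit box models to the colour silhouettes in both views.

```bash
cat > h.py <<'E'
import cv2,numpy as np
from cell import env
from scipy.optimize import minimize
from scipy.spatial.transform import Rotation as Ro
CM={n:env.camera_model(n) for n in("top","side")}
def proj(n,X):
    c=CM[n]; P=np.atleast_2d(X)@c["R"].T+c["t"]; p=P[:,:2]/P[:,2:]
    p=p*(1+c["k1"]*(p**2).sum(1,keepdims=True)); return p*[c["fx"],c["fy"]]+[c["cx"],c["cy"]]
def at_z(n,uv,z):
    c=CM[n]; q=(np.array(uv,float)-[c["cx"],c["cy"]])/[c["fx"],c["fy"]]; p=q.copy()
    for _ in range(9): p=q/(1+c["k1"]*(p@p))
    d=c["R"].T@[*p,1]; o=-c["R"].T@c["t"]; return o+d*(z-o[2])/d[2]
def box(lx,ly,z0,z1,cx=0,cy=0):
    return np.array([[cx+a*lx/2,cy+b*ly/2,z] for a in(-1,1) for b in(-1,1) for z in(z0,z1)])
def maskhull(img,roi,lo=0.28,hue=None,F=8,draw=None):
    x0,y0,x1,y1=roi; c=cv2.resize(img[y0:y1,x0:x1],None,fx=F,fy=F,interpolation=cv2.INTER_LINEAR).astype(float)
    s=1-c.min(2)/np.maximum(c.max(2),1); m=s>lo
    if hue: h=cv2.cvtColor(c.astype('uint8'),cv2.COLOR_RGB2HSV)[...,0]; m&=(h>=hue[0])&(h<=hue[1])
    m=cv2.morphologyEx(m.astype('uint8'),cv2.MORPH_OPEN,np.ones((13,13)))
    k,l,st,_=cv2.connectedComponentsWithStats(m); i=1+st[1:,4].argmax()
    p=np.argwhere(l==i)[:,::-1].astype(np.int32); hu=cv2.convexHull(p)[:,0]
    return ((hu+.5)/F-.5+[x0,y0]).astype(np.float32)
def iou_fit(hulls,model,x0,scale):
    def cost(v):
        X=model(v*scale+x0); t=0
        for n,h in hulls.items():
            q=cv2.convexHull(proj(n,X).astype(np.float32))[:,0]
            a=cv2.intersectConvexConvex(h,q)[0]; A=cv2.contourArea(h);B=cv2.contourArea(q)
            t+=1-a/(A+B-a)
        return t
    b=min((minimize(cost,s,method="Nelder-Mead",options=dict(maxiter=3000,maxfev=3000,xatol=1e-3,fatol=1e-6,
        initial_simplex=np.vstack([s,s+np.eye(len(s))]))) for s in (np.zeros(len(x0)),0.5*np.ones(len(x0)),-.5*np.ones(len(x0)))),key=lambda r:r.fun)
    return b.x*scale+x0,b.fun
def rz(X,x,y,z,yaw): return Ro.from_euler('z',yaw).apply(X)+[x,y,z]
E
cat > fit0.py <<'E'
from h import *
T=cv2.imread("pics/top0.png")[:,:,::-1].copy(); S=cv2.imread("pics/side0.png")[:,:,::-1].copy()
print("z0 guess pts",at_z("top",(465,187),.058),at_z("top",(468,254),.058),at_z("top",(346,215),.03),at_z("top",(235,215),.05))
B=box(.126,.064,0,.058)
for nm,rt,rs,yaw in(("plain",(434,165,500,208),(325,260,362,315),1.45),("marked",(438,232,502,272),(255,266,294,320),1.5)):
    H=dict(top=maskhull(T,rt),side=maskhull(S,rs)); g=at_z("top",H["top"].mean(0),.03)
    f=lambda v:rz(B,*v)
    sc=np.array([.01,.01,.01,.1])
    for k in(["top","side"],["top"],["side"]):
        r,e=iou_fit({a:H[a] for a in k},f,np.array([g[0],g[1],0,yaw]),sc if len(k)>1 else np.array([.01,.01,1e-6,.1]))
        print(nm,k,r.round(4),np.degrees(r[3]).round(2),round(e,4))
M=np.vstack([box(.206,.206,0,.030),box(.126,.064,.03,.088,-.034,-.065),box(.064,.126,.03,.088,.065,-.034)])
H=dict(top=maskhull(T,(302,170,390,262)),side=maskhull(S,(262,190,345,250)))
for k in(["top","side"],["top"],["side"]):
    r,e=iou_fit({a:H[a] for a in k},lambda v:rz(M,*v),np.array([.6,0,0,0.]),np.array([.01,.01,.01 if len(k)>1 else 1e-6,.1])); print("slab",k,r.round(4),np.degrees(r[3]).round(2),round(e,4))
H=dict(top=maskhull(T,(205,190,265,245),.45),side=maskhull(S,(270,130,312,180),.45))
def mm(v): return (Ro.from_euler('z',v[3])*Ro.from_euler('y',-v[4])).apply(box(.032,.026,.008,.104))+v[:3]
g=at_z("top",(243,215),.06)
for l in(1e-5,.1):
    r,e=iou_fit(H,mm,np.array([g[0],g[1],.06,-.4,.35]),np.array([.01,.01,.01,.1,l])); print("meter",r.round(4),np.degrees(r[3]).round(2),round(e,4))
for n in H: print(n,H[n].min(0),H[n].max(0))
dp=[((u-405+.5)/6.5-.5+205,(v+.5)/6.5-.5+185) for u,v in((590,52),(752,120),(665,335))]
c=[at_z("top",p,.01) for p in dp]; print("dock foot corners",np.round(c,4), "centre",((c[0]+c[2])/2).round(4),"yaw",np.degrees(np.arctan2(*(c[1]-c[2])[1::-1])).round(2),np.linalg.norm(c[1]-c[2]),np.linalg.norm(c[1]-c[0]))
E
python3 fit0.py
```

```text
z0 guess pts [ 0.59846148 -0.3279836   0.058     ] [ 0.40641274 -0.33018365  0.058     ] [0.52193393 0.01503567 0.03      ] [0.524416   0.34016718 0.05      ]
plain ['top', 'side'] [ 6.0330e-01 -3.3300e-01 -1.0000e-04  1.3917e+00] 79.74 0.0726
plain ['top'] [ 0.6036 -0.3332 -0.      1.4014] 80.29 0.0351
plain ['side'] [ 0.6036 -0.3303 -0.      1.3945] 79.9 0.0323
marked ['top', 'side'] [ 4.0850e-01 -3.3570e-01 -1.0000e-03  1.4645e+00] 83.91 0.0707
marked ['top'] [ 0.4085 -0.3353 -0.      1.4609] 83.7 0.0301
marked ['side'] [ 0.4087 -0.3328 -0.      1.4687] 84.15 0.0359
slab ['top', 'side'] [ 0.5207  0.0154  0.0007 -0.0397] -2.27 0.039
slab ['top'] [ 0.5207  0.0154  0.     -0.0378] -2.16 0.0061
slab ['side'] [ 0.521   0.0164  0.     -0.0538] -3.08 0.0285
meter [ 0.5156  0.3442  0.0576 -0.3758  0.35  ] -21.53 0.2544
meter [ 0.514   0.3451  0.0571 -0.3689  0.325 ] -21.14 0.2424
top [214.9375 213.5625] [237.3125 235.4375]
side [279.9375 141.0625] [295.4375 165.5625]
dock foot corners [[0.5938 0.3549 0.01  ]
 [0.5613 0.2792 0.01  ]
 [0.4622 0.3194 0.01  ]] centre [0.528  0.3371 0.01  ] yaw -22.07 0.10690303513110712 0.08235799371546396
```

```bash
cat > plan.py <<'E'
import sys; from h import *
# usage: rows(list of (x,y,z,rpy)) from current pose -> tool-frame dp, dr total
def rel(p0,R0,p1,R1):
    return (R0.inv().apply(np.array(p1)-p0)*1000).round(1), (R0.inv()*R1).as_rotvec().round(4)
def cur():
    o=env.get_obs(); return o["tool_pos"],Ro.from_euler('xyz',o["tool_rot"],degrees=True),o
def plan(ts):
    p,R,o=cur(); print("t",round(o["time_s"],2),"pos",p.round(4),"rpy",o["tool_rot"].round(2),"F",o["force"].round(1),"q",o["qpos"].round(0),"w",round(o["grip_width"],4))
    for x,y,z,rpy in ts:
        R1=Ro.from_euler('xyz',rpy,degrees=True); d,r=rel(p,R,[x,y,z],R1)
        print("->",(x,y,z,rpy),"turn-first: dr",r,"then dp",rel(p,R1,[x,y,z],R1)[0]," | dp-first",d,"dist",np.linalg.norm(d).round(1)); p,R=np.array([x,y,z]),R1
E
python3 - <<'E'
from plan import *
for uv in((405,303),(426,300)): print("bottle base side",at_z("side",uv,0).round(3))
for uv in((471,104),(506,114),(498,92)): print("cap top z.2",at_z("top",uv,.2).round(3),at_z("top",uv,.25).round(3))
for uv in((414,233),(432,231),(415,216)): print("cap side",at_z("side",uv,.2).round(3),at_z("side",uv,.25).round(3))
plan([(.5995,-.3537,.2,(180,0,80)),(.5995,-.3537,.019,(180,0,80))])
E
```

```text
bottle base side [ 0.769 -0.395  0.   ]
bottle base side [ 0.83  -0.391  0.   ]
cap top z.2 [ 0.802 -0.309  0.2  ] [ 0.789 -0.293  0.25 ]
cap top z.2 [ 0.775 -0.398  0.2  ] [ 0.762 -0.378  0.25 ]
cap top z.2 [ 0.833 -0.379  0.2  ] [ 0.818 -0.361  0.25 ]
cap side [ 0.789 -0.341  0.2  ] [ 0.764 -0.407  0.25 ]
cap side [ 0.839 -0.338  0.2  ] [ 0.811 -0.405  0.25 ]
cap side [ 0.815 -0.263  0.2  ] [ 0.788 -0.334  0.25 ]
t 0.1 pos [ 0.2876 -0.5824  0.2216] rpy [-1.799e+02  1.000e-02  2.629e+01] F [-0.2 -0.1 -0.4] q [65. 18. -4. 83.  1. 79. -3.] w 0.0871
-> (0.5995, -0.3537, 0.2, (180, 0, 80)) turn-first: dr [-1.600e-03 -7.000e-04 -9.375e-01] then dp [279.4 267.5  21.6]  | dp-first [381.  -66.9  21.7] dist 387.4
-> (0.5995, -0.3537, 0.019, (180, 0, 80)) turn-first: dr [0. 0. 0.] then dp [  0.  -0. 181.]  | dp-first [  0.  -0. 181.] dist 181.0
```

Emit:
step_arm(
  moves=[
    {"dp": [54.4, -9.6, 3.1], "dr": [0, 0, 0], "fingers": 0},
    {"dp": [54.4, -9.6, 3.1], "dr": [0, 0, 0], "fingers": 0},
    {"dp": [54.4, -9.6, 3.1], "dr": [0, 0, 0], "fingers": 0},
    {"dp": [54.4, -9.6, 3.1], "dr": [0, 0, 0], "fingers": 0},
    {"dp": [54.4, -9.6, 3.1], "dr": [0, 0, 0], "fingers": 0},
  ],
)

```text
time_s: 0.72
tool_pos: [0.5115, -0.4181, 0.2065]
tool_rot: [-180.0, 0.0, 26.3]
force: [0.1, -0.8, -0.4]
grip_width: 0.0873
grasp_force: 0.0
```

Emit:
step_arm(
  moves=[
    {"dp": [54.4, -9.6, 3.1], "dr": [0, 0, 0], "fingers": 0},
    {"dp": [54.4, -9.6, 3.1], "dr": [0, 0, 0], "fingers": 0},
    {"dp": [0, 0, 0], "dr": [0, 0, -0.17], "fingers": 0},
    {"dp": [0, 0, 0], "dr": [0, 0, -0.17], "fingers": 0},
    {"dp": [0, 0, 0], "dr": [0, 0, -0.17], "fingers": 0},
  ],
)

```text
time_s: 1.35
tool_pos: [0.5993, -0.3536, 0.2]
tool_rot: [-179.9, 0.0, 55.9]
force: [-0.0, -1.0, -0.3]
grip_width: 0.087
grasp_force: 0.0
```

Emit:
step_arm(
  moves=[
    {"dp": [0, 0, 0], "dr": [0, 0, -0.17], "fingers": 0},
    {"dp": [0, 0, 0], "dr": [0, 0, -0.17], "fingers": 0},
    {"dp": [0, 0, 0], "dr": [0, 0, -0.0875], "fingers": 0},
    {"dp": [0, 0, 0], "dr": [0, 0, 0], "fingers": 0},
    {"dp": [0, 0, 0], "dr": [0, 0, 0], "fingers": 0},
  ],
)

```text
time_s: 1.98
tool_pos: [0.5993, -0.3539, 0.2005]
tool_rot: [-180.0, -0.0, 79.9]
force: [0.0, -0.6, 0.8]
grip_width: 0.0868
grasp_force: 0.0
```

```bash
python3 - <<'E'
from plan import *
plan([(.5995,-.3537,.15,(180,0,80)),(.5995,-.3537,.019,(180,0,80))])
E
```

```text
t 1.98 pos [ 0.5993 -0.3539  0.2005] rpy [-1.7997e+02 -1.0000e-02  7.9910e+01] F [ 0.  -0.6  0.8] q [ 44.  26. -22.  77.  10.  79.  12.] w 0.0868
-> (0.5995, -0.3537, 0.15, (180, 0, 80)) turn-first: dr [-0.0005 -0.0001 -0.0015] then dp [ 0.2  0.1 50.5]  | dp-first [ 0.2  0.2 50.5] dist 50.5
-> (0.5995, -0.3537, 0.019, (180, 0, 80)) turn-first: dr [0. 0. 0.] then dp [  0.  -0. 131.]  | dp-first [  0.  -0. 131.] dist 131.0
```

Emit:
step_arm(
  moves=[
    {"dp": [0, 0, 45], "dr": [0, 0, 0], "fingers": 0},
    {"dp": [0, 0, 45], "dr": [0, 0, 0], "fingers": 0},
    {"dp": [0, 0, 45], "dr": [0, 0, 0], "fingers": 0},
    {"dp": [0, 0, 32], "dr": [0, 0, 0], "fingers": 0},
    {"dp": [0, 0, 14], "dr": [0, 0, 0], "fingers": 0},
  ],
)

```text
time_s: 2.6
tool_pos: [0.5981, -0.3533, 0.0174]
tool_rot: [-179.8, -0.1, 80.0]
force: [0.1, 0.3, 0.6]
grip_width: 0.0871
grasp_force: 0.0
```

Emit:
step_arm(
  moves=[
    {"dp": [0, 0, 0], "dr": [0, 0, 0], "fingers": 0.35},
    {"dp": [0, 0, 0], "dr": [0, 0, 0], "fingers": 0.35},
    {"dp": [0, 0, 0], "dr": [0, 0, 0], "fingers": 0.35},
    {"dp": [0, 0, 0], "dr": [0, 0, 0], "fingers": 0.35},
    {"dp": [0, 0, 0], "dr": [0, 0, 0], "fingers": 0.35},
  ],
  squeeze=25,
)

```text
time_s: 3.22
tool_pos: [0.6005, -0.3545, 0.0217]
tool_rot: [179.9, 0.1, 80.0]
force: [0.8, 0.4, 5.9]
grip_width: 0.0638
grasp_force: 25.0
```

Emit:
step_arm(
  moves=[
    {"dp": [0, 0, -10], "dr": [0, 0, 0], "fingers": 0.35},
    {"dp": [0, 0, -30], "dr": [0, 0, 0], "fingers": 0.35},
    {"dp": [0, 0, -40], "dr": [0, 0, 0], "fingers": 0.35},
    {"dp": [0, 0, -40], "dr": [0, 0, 0], "fingers": 0.35},
    {"dp": [0, 0, -15], "dr": [0, 0, 0], "fingers": 0.35},
  ],
)

```text
time_s: 3.85
tool_pos: [0.6006, -0.3543, 0.1577]
tool_rot: [179.8, 0.1, 80.0]
force: [0.5, -0.8, -1.8]
grip_width: 0.0634
grasp_force: 25.0
```

```bash
python3 - <<'E'
from plan import *
plan([(.5351,.0804,.150,(180,0,-2.3))])
E
```

```text
t 3.85 pos [ 0.6006 -0.3543  0.1577] rpy [1.7979e+02 8.0000e-02 8.0000e+01] F [ 0.5 -0.8 -1.8] q [ 44.  27. -22.  80.  10.  74.  12.] w 0.0634
-> (0.5351, 0.0804, 0.15, (180, 0, -2.3)) turn-first: dr [ 0.004  -0.0015  1.4365] then dp [ -82.9 -431.7    7.7]  | dp-first [ 416.8 -140.     6.6] dist 439.7
```

Emit:
step_arm(
  moves=[
    {"dp": [0, 0, 0], "dr": [0, 0, 0.18], "fingers": 0.35},
    {"dp": [0, 0, 0], "dr": [0, 0, 0.18], "fingers": 0.35},
    {"dp": [0, 0, 0], "dr": [0, 0, 0.18], "fingers": 0.35},
    {"dp": [0, 0, 0], "dr": [0, 0, 0.18], "fingers": 0.35},
    {"dp": [0, 0, 0], "dr": [0, 0, 0.18], "fingers": 0.35},
  ],
)

```text
time_s: 4.47
tool_pos: [0.5985, -0.3534, 0.1528]
tool_rot: [-179.8, 0.1, 28.1]
force: [0.5, 0.5, -1.8]
grip_width: 0.0639
grasp_force: 25.0
```

Emit:
step_arm(
  moves=[
    {"dp": [0, 0, 0], "dr": [0, 0, 0.18], "fingers": 0.35},
    {"dp": [0, 0, 0], "dr": [0, 0, 0.18], "fingers": 0.35},
    {"dp": [0, 0, 0], "dr": [0, 0, 0.1765], "fingers": 0.35},
    {"dp": [-4, -23, 0], "dr": [0, 0, 0], "fingers": 0.35},
    {"dp": [-9, -46, 0], "dr": [0, 0, 0], "fingers": 0.35},
  ],
)

```text
time_s: 5.1
tool_pos: [0.5875, -0.2859, 0.1526]
tool_rot: [180.0, 0.2, -2.5]
force: [0.8, 1.3, -2.2]
grip_width: 0.0639
grasp_force: 25.0
```

Emit:
step_arm(
  moves=[
    {"dp": [-10, -52, 0], "dr": [0, 0, 0], "fingers": 0.35},
    {"dp": [-10, -52, 0], "dr": [0, 0, 0], "fingers": 0.35},
    {"dp": [-10, -52, 0], "dr": [0, 0, 0], "fingers": 0.35},
    {"dp": [-10, -52, 0], "dr": [0, 0, 0], "fingers": 0.35},
    {"dp": [-10, -52, 0], "dr": [0, 0, 0], "fingers": 0.35},
  ],
)

```text
time_s: 5.72
tool_pos: [0.5483, -0.021, 0.1535]
tool_rot: [180.0, 0.1, -2.3]
force: [0.1, 0.4, -1.5]
grip_width: 0.0639
grasp_force: 25.0
```

Emit:
step_arm(
  moves=[
    {"dp": [-9, -48, 0], "dr": [0, 0, 0], "fingers": 0.35},
    {"dp": [-7, -36, 0], "dr": [0, 0, 0], "fingers": 0.35},
    {"dp": [-4, -19, 0], "dr": [0, 0, 0], "fingers": 0.35},
    {"dp": [0, 0, 0], "dr": [0, 0, 0], "fingers": 0.35},
    {"dp": [0, 0, 0], "dr": [0, 0, 0], "fingers": 0.35},
  ],
)

```text
time_s: 6.35
tool_pos: [0.5337, 0.0794, 0.1541]
tool_rot: [179.9, 0.1, -2.4]
force: [-0.2, -0.6, -1.8]
grip_width: 0.0637
grasp_force: 25.0
```

```bash
python3 - <<'E'
from plan import *
plan([(.5351,.0804,.10,(180,0,-2.3))])
T=env.read_camera("top");S=env.read_camera("side")
t=cv2.resize(T[130:270,270:420],(450,420),interpolation=cv2.INTER_CUBIC);s=cv2.resize(S[160:270,230:360],(350,296))
c=np.zeros((420,800,3),'uint8');c[:,:450]=t;c[:296,450:]=s
cv2.imwrite("pics/m1.png",c[:,:,::-1])
E
```

```text
t 6.35 pos [0.5337 0.0794 0.1541] rpy [ 1.7993e+02  7.0000e-02 -2.3900e+00] F [-0.2 -0.6 -1.8] q [  10.    9.  -23.  103.    4.   69. -107.] w 0.0637
-> (0.5351, 0.0804, 0.1, (180, 0, -2.3)) turn-first: dr [ 0.0012  0.0013 -0.0016] then dp [ 1.4 -1.  54.1]  | dp-first [ 1.4 -1.1 54.1] dist 54.1
```

View pics/m1.png

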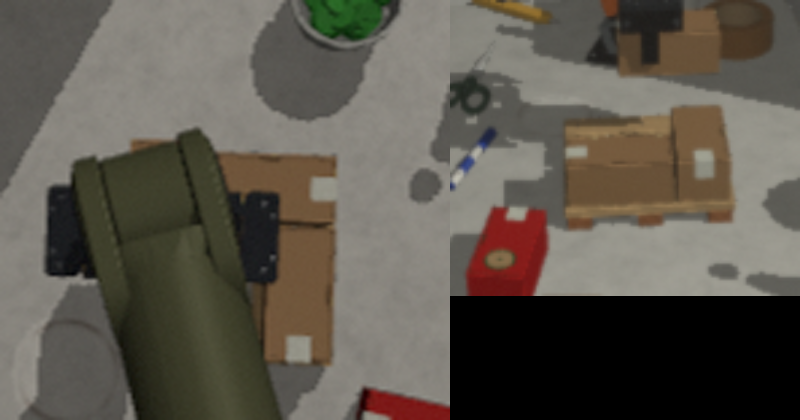

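The held carton is level over the free place and nothing has been touched, so I'll lower it.

Emit:
step_arm(
  moves=[
    {"dp": [1.4, -1, 20], "dr": [0, 0, 0], "fingers": 0.35},
    {"dp": [0, 0, 25], "dr": [0, 0, 0], "fingers": 0.35},
    {"dp": [0, 0, 25], "dr": [0, 0, 0], "fingers": 0.35},
    {"dp": [0, 0, 20], "dr": [0, 0, 0], "fingers": 0.35},
    {"dp": [0, 0, 5], "dr": [0, 0, 0], "fingers": 0.35},
  ],
)

```text
time_s: 7.08
tool_pos: [0.5344, 0.0806, 0.0583]
tool_rot: [180.0, 0.2, -2.4]
force: [-0.6, 0.0, -2.1]
grip_width: 0.0637
grasp_force: 25.0
```

Emit:
step_arm(
  moves=[
    {"dp": [0, 0, 2], "dr": [0, 0, 0], "fingers": 0.35},
    {"dp": [0, 0, 1], "dr": [0, 0, 0], "fingers": 0.35},
    {"dp": [0, 0, 1], "dr": [0, 0, 0], "fingers": 0.35},
    {"dp": [0, 0, 0], "dr": [0, 0, 0], "fingers": 0.35},
    {"dp": [0, 0, 0], "dr": [0, 0, 0], "fingers": 0.35},
  ],
)

```text
time_s: 7.7
tool_pos: [0.5355, 0.0821, 0.056]
tool_rot: [180.0, -0.0, -2.3]
force: [-0.7, 0.8, -1.4]
grip_width: 0.0638
grasp_force: 25.0
```

```bash
cat >> plan.py <<'E'
def avg(n=6):
    L=[]
    for _ in range(n): env.read_camera("top"); o=env.get_obs(); L.append(np.r_[o["tool_pos"]*1000,o["tool_rot"]%360,o["force"]])
    L=np.array(L); print("avg",L.mean(0).round(2),"sd",L.std(0).round(2)); return L.mean(0)
E
python3 - <<'E'
from plan import *
avg(8)
E
```

```text
avg [ 5.3540e+02  8.2030e+01  5.5880e+01  1.7999e+02  2.6999e+02  3.5770e+02
 -6.0000e-02 -2.0000e-02 -2.3300e+00] sd [4.0000e-02 2.0000e-02 6.0000e-02 0.0000e+00 1.5588e+02 0.0000e+00
 2.9000e-01 3.8000e-01 4.9000e-01]
```

Emit:
step_arm(
  moves=[
    {"dp": [-0.8, 1.6, 0], "dr": [0, 0, 0], "fingers": 0.35},
    {"dp": [0, 0, 1.5], "dr": [0, 0, 0], "fingers": 0.35},
    {"dp": [0, 0, 1.5], "dr": [0, 0, 0], "fingers": 0.35},
    {"dp": [0, 0, 0.8], "dr": [0, 0, 0], "fingers": 0.35},
    {"dp": [0, 0, 0], "dr": [0, 0, 0], "fingers": 0.35},
  ],
)

```text
time_s: 8.72
tool_pos: [0.5344, 0.0805, 0.0519]
tool_rot: [180.0, 0.0, -2.3]
force: [-0.6, -0.0, -2.6]
grip_width: 0.064
grasp_force: 25.0
```

```bash
python3 - <<'E'
from plan import *
avg(6)
E
```

```text
avg [ 5.3453e+02  8.0450e+01  5.2050e+01  1.8000e+02  2.4000e+02  3.5770e+02
  2.2000e-01  1.2000e-01 -2.0200e+00] sd [3.000e-02 2.000e-02 3.000e-02 0.000e+00 1.697e+02 0.000e+00 3.200e-01
 2.300e-01 4.400e-01]
```

Emit:
step_arm(
  moves=[
    {"dp": [0, 0, 0.8], "dr": [0, 0, 0], "fingers": 0.35},
    {"dp": [0, 0, 0.7], "dr": [0, 0, 0], "fingers": 0.35},
    {"dp": [0, 0, 0], "dr": [0, 0, 0], "fingers": 0.35},
    {"dp": [0, 0, 0], "dr": [0, 0, 0], "fingers": 0.35},
    {"dp": [0, 0, 0], "dr": [0, 0, 0], "fingers": 0.35},
  ],
)

```text
time_s: 9.65
tool_pos: [0.5347, 0.0805, 0.0516]
tool_rot: [180.0, -0.0, -2.3]
force: [-2.5, 0.1, 6.7]
grip_width: 0.0643
grasp_force: 25.0
```

Emit:
step_arm(
  moves=[
    {"dp": [0, 0, 0], "dr": [0, 0, 0], "fingers": 0.15},
    {"dp": [0, 0, 0], "dr": [0, 0, 0], "fingers": 0.0},
    {"dp": [0, 0, 0], "dr": [0, 0, 0], "fingers": 0},
    {"dp": [0, 0, -20], "dr": [0, 0, 0], "fingers": 0},
    {"dp": [0, 0, -45], "dr": [0, 0, 0], "fingers": 0},
  ],
)

```text
time_s: 10.28
tool_pos: [0.5326, 0.0801, 0.114]
tool_rot: [180.0, 0.3, -2.3]
force: [0.1, -0.3, 0.1]
grip_width: 0.0869
grasp_force: 0.0
```

Emit:
step_arm(
  moves=[
    {"dp": [0, 0, -45], "dr": [0, 0, 0], "fingers": 0},
    {"dp": [0, 23, 0], "dr": [0, 0, 0], "fingers": 0},
    {"dp": [0, 46, 0], "dr": [0, 0, 0], "fingers": 0},
    {"dp": [0, 52, 0], "dr": [0, 0, 0], "fingers": 0},
    {"dp": [0, 52, 0], "dr": [0, 0, 0], "fingers": 0},
  ],
)

```text
time_s: 10.9
tool_pos: [0.5275, -0.0939, 0.1606]
tool_rot: [180.0, -0.0, -2.3]
force: [-0.2, 0.3, -0.1]
grip_width: 0.087
grasp_force: 0.0
```

Emit:
step_arm(
  moves=[
    {"dp": [0, 52, 0], "dr": [0, 0, 0], "fingers": 0},
    {"dp": [0, 52, 0], "dr": [0, 0, 0], "fingers": 0},
    {"dp": [0, 35, 0], "dr": [0, 0, 0], "fingers": 0},
    {"dp": [0, 15, 0], "dr": [0, 0, 0], "fingers": 0},
    {"dp": [0, 0, 0], "dr": [0, 0, 0], "fingers": 0},
  ],
)

```text
time_s: 11.52
tool_pos: [0.5213, -0.2463, 0.1603]
tool_rot: [-180.0, 0.0, -2.4]
force: [0.1, 1.6, -0.3]
grip_width: 0.0871
grasp_force: 0.0
```

```bash
python3 - <<'E'
from plan import *
T=env.read_camera("top");S=env.read_camera("side")
cv2.imwrite("pics/top2.png",T[:,:,::-1]);cv2.imwrite("pics/side2.png",S[:,:,::-1])
t=cv2.resize(T[165:275,290:400],(550,550),interpolation=cv2.INTER_CUBIC);s=cv2.resize(S[170:260,250:350],(250,225))
c=np.zeros((550,800,3),'uint8');c[:,:550]=t;c[:225,550:]=s
cv2.imwrite("pics/m2.png",np.clip(c*1.5,0,255)[:,:,::-1])
plan([(.409,-.357,.16,(180,0,83.9))])
E
```

```text
t 11.62 pos [ 0.5219 -0.244   0.1604] rpy [-179.93    0.     -2.16] F [-0.5  0.2 -0.5] q [ 30.  12.  -9.  98.   2.  70. -71.] w 0.0874
-> (0.409, -0.357, 0.16, (180, 0, 83.9)) turn-first: dr [-1.0000e-03 -9.0000e-04 -1.5021e+00] then dp [-124.3 -100.3    0.4]  | dp-first [-108.6  117.1    0.3] dist 159.7[ WARN:0@2.707] global loadsave.cpp:1063 imwrite_ Unsupported depth image for selected encoder is fallbacked to CV_8U.
```

View pics/m2.png

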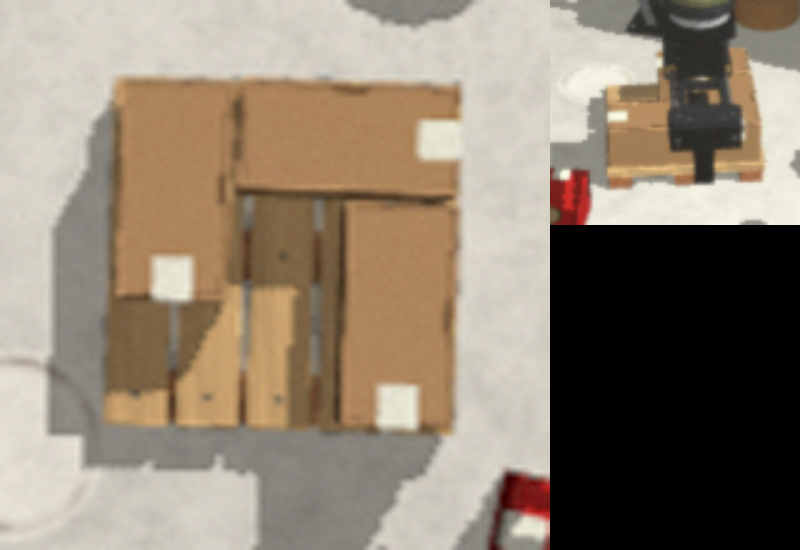

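The plain carton sits flush with about a 4 mm gap to laid_far: its right edge is at x≈235 in the crop, against about 241. Next is the marked carton.

Emit:
step_arm(
  moves=[
    {"dp": [0, 0, 0], "dr": [0, 0, -0.167], "fingers": 0},
    {"dp": [0, 0, 0], "dr": [0, 0, -0.167], "fingers": 0},
    {"dp": [0, 0, 0], "dr": [0, 0, -0.167], "fingers": 0},
    {"dp": [0, 0, 0], "dr": [0, 0, -0.167], "fingers": 0},
    {"dp": [0, 0, 0], "dr": [0, 0, -0.167], "fingers": 0},
  ],
)

```text
time_s: 12.25
tool_pos: [0.522, -0.2437, 0.1607]
tool_rot: [-180.0, -0.0, 46.1]
force: [0.5, -0.4, 0.5]
grip_width: 0.0869
grasp_force: 0.0
```

Emit:
step_arm(
  moves=[
    {"dp": [0, 0, 0], "dr": [0, 0, -0.167], "fingers": 0},
    {"dp": [0, 0, 0], "dr": [0, 0, -0.167], "fingers": 0},
    {"dp": [0, 0, 0], "dr": [0, 0, -0.167], "fingers": 0},
    {"dp": [0, 0, 0], "dr": [0, 0, -0.167], "fingers": 0},
    {"dp": [-20, -17, 0], "dr": [0, 0, 0], "fingers": 0},
  ],
)

```text
time_s: 12.88
tool_pos: [0.5043, -0.2599, 0.1607]
tool_rot: [179.9, -0.1, 84.3]
force: [-0.1, 0.3, -0.9]
grip_width: 0.087
grasp_force: 0.0
```

Emit:
step_arm(
  moves=[
    {"dp": [-38, -32, 0], "dr": [0, 0, 0], "fingers": 0},
    {"dp": [-40, -33, 0], "dr": [0, 0, 0], "fingers": 0},
    {"dp": [-25.4, -21.3, 0], "dr": [0, 0, 0], "fingers": 0},
    {"dp": [0, 0, 0], "dr": [0, 0, 0], "fingers": 0},
    {"dp": [0, 0, 0], "dr": [0, 0, 0], "fingers": 0},
  ],
)

```text
time_s: 13.5
tool_pos: [0.4069, -0.3558, 0.1607]
tool_rot: [179.9, -0.0, 84.0]
force: [0.6, 0.7, -0.4]
grip_width: 0.0874
grasp_force: 0.0
```

```bash
python3 - <<'E'
from plan import *
avg(4)
plan([(.4063,-.3559,.02,(180,0,84))])
E
```

```text
avg [ 4.0691e+02 -3.5602e+02  1.6063e+02  1.7997e+02  3.5997e+02  8.4010e+01
  1.2000e-01  5.2000e-01  1.4000e-01] sd [0.19 0.26 0.06 0.01 0.01 0.02 0.49 0.37 0.27]
t 13.7 pos [ 0.4066 -0.3564  0.1605] rpy [ 1.7999e+02 -2.0000e-02  8.3990e+01] F [-0.3 -0.   0.3] q [ 49.   8. -11. 103.   2.  69.  31.] w 0.0873
-> (0.4063, -0.3559, 0.02, (180, 0, 84)) turn-first: dr [ 0.0002 -0.0003 -0.0003] then dp [  0.5  -0.4 140.5]  | dp-first [  0.4  -0.4 140.5] dist 140.5
```

Emit:
step_arm(
  moves=[
    {"dp": [0, 0, 35], "dr": [0, 0, 0], "fingers": 0},
    {"dp": [0, 0, 45], "dr": [0, 0, 0], "fingers": 0},
    {"dp": [0, 0, 40], "dr": [0, 0, 0], "fingers": 0},
    {"dp": [0, 0, 16], "dr": [0, 0, 0], "fingers": 0},
    {"dp": [0, 0, 4], "dr": [0, 0, 0], "fingers": 0},
  ],
)

```text
time_s: 14.32
tool_pos: [0.4056, -0.3573, 0.0202]
tool_rot: [-180.0, -0.0, 83.9]
force: [0.6, 1.3, -0.3]
grip_width: 0.087
grasp_force: 0.0
```

Emit:
step_arm(
  moves=[
    {"dp": [0, 0, 0], "dr": [0, 0, 0], "fingers": 0.35},
    {"dp": [0, 0, 0], "dr": [0, 0, 0], "fingers": 0.35},
    {"dp": [0, 0, 0], "dr": [0, 0, 0], "fingers": 0.35},
    {"dp": [0, 0, 0], "dr": [0, 0, 0], "fingers": 0.35},
    {"dp": [0, 0, 0], "dr": [0, 0, 0], "fingers": 0.35},
  ],
)

```text
time_s: 14.95
tool_pos: [0.4063, -0.3585, 0.0217]
tool_rot: [179.9, 0.1, 83.8]
force: [0.1, 0.6, 4.4]
grip_width: 0.0638
grasp_force: 25.0
```

```bash
python3 - <<'E'
from plan import *
avg(4)
E
```

```text
avg [ 4.0632e+02 -3.5853e+02  2.1730e+01  1.7988e+02  8.0000e-02  8.3810e+01
  5.0000e-02  2.0000e-01  5.4100e+00] sd [0.01 0.01 0.   0.   0.   0.   0.36 0.1  0.29]
```

Emit:
step_arm(
  moves=[
    {"dp": [0, 0, -10], "dr": [0, 0, 0], "fingers": 0.35},
    {"dp": [0, 0, -35], "dr": [0, 0, 0], "fingers": 0.35},
    {"dp": [0, 0, -45], "dr": [0, 0, 0], "fingers": 0.35},
    {"dp": [0, 0, -40], "dr": [0, 0, 0], "fingers": 0.35},
    {"dp": [0, 0, -10], "dr": [0, 0, -0.068], "fingers": 0.35},
  ],
)

```text
time_s: 15.78
tool_pos: [0.4062, -0.3586, 0.1636]
tool_rot: [179.8, 0.2, 87.8]
force: [0.1, -0.1, -3.8]
grip_width: 0.0637
grasp_force: 25.0
```

```bash
python3 - <<'E'
from plan import *
avg(3)
plan([(.4561,.0279,.155,(180,0,87.7))])
E
```

```text
avg [ 4.0549e+02 -3.5813e+02  1.6204e+02  1.7994e+02  8.0000e-02  8.7770e+01
 -7.0000e-02 -5.2000e-01 -2.3300e+00] sd [0.41 0.35 1.21 0.06 0.06 0.13 0.49 0.68 0.67]
t 15.93 pos [ 0.405  -0.3577  0.1606] rpy [-179.98    0.     87.64] F [ 0.   0.4 -3.1] q [ 49.   8. -12. 103.   2.  69.  35.] w 0.0637
-> (0.4561, 0.0279, 0.155, (180, 0, 87.7)) turn-first: dr [-0.0003  0.     -0.001 ] then dp [387.3  35.6   5.6]  | dp-first [387.4  35.2   5.6] dist 389.0
```

Emit:
step_arm(
  moves=[
    {"dp": [25, 2.3, 0], "dr": [0, 0, 0], "fingers": 0.35},
    {"dp": [50, 4.5, 0], "dr": [0, 0, 0], "fingers": 0.35},
    {"dp": [55, 5, 0], "dr": [0, 0, 0], "fingers": 0.35},
    {"dp": [55, 5, 0], "dr": [0, 0, 0], "fingers": 0.35},
    {"dp": [55, 5, 0], "dr": [0, 0, 0], "fingers": 0.35},
  ],
)

```text
time_s: 16.55
tool_pos: [0.4356, -0.1169, 0.1591]
tool_rot: [-179.9, -0.0, 87.6]
force: [0.4, -0.3, -2.7]
grip_width: 0.0638
grasp_force: 25.0
```

Emit:
step_arm(
  moves=[
    {"dp": [50, 4.5, 0], "dr": [0, 0, 0], "fingers": 0.35},
    {"dp": [45, 4.1, 0], "dr": [0, 0, 0], "fingers": 0.35},
    {"dp": [32, 2.9, 0], "dr": [0, 0, 0], "fingers": 0.35},
    {"dp": [15, 1.4, 0], "dr": [0, 0, 0], "fingers": 0.35},
    {"dp": [5.4, 0.5, 0], "dr": [0, 0, 0], "fingers": 0.35},
  ],
)

```text
time_s: 17.18
tool_pos: [0.4554, 0.0278, 0.1598]
tool_rot: [-179.9, 0.0, 87.7]
force: [-0.0, 0.6, -1.3]
grip_width: 0.0635
grasp_force: 25.0
```

Emit:
step_arm(
  moves=[
    {"dp": [0, 0, 25], "dr": [0, 0, 0], "fingers": 0.35},
    {"dp": [0, 0, 35], "dr": [0, 0, 0], "fingers": 0.35},
    {"dp": [0, 0, 0], "dr": [0, 0, 0], "fingers": 0.35},
    {"dp": [0, 0, 0], "dr": [0, 0, 0], "fingers": 0.35},
    {"dp": [0, 0, 0], "dr": [0, 0, 0], "fingers": 0.35},
  ],
)

```text
time_s: 17.8
tool_pos: [0.4572, 0.0275, 0.102]
tool_rot: [179.9, 0.0, 87.7]
force: [0.3, 0.3, -2.4]
grip_width: 0.0635
grasp_force: 25.0
```

```bash
python3 - <<'E'
from plan import *
avg(5)
plan([(.4561,.0279,.053,(180,0,87.7))])
E
```

```text
avg [ 4.5673e+02  2.7720e+01  1.0146e+02  1.7990e+02  2.0000e-02  8.7700e+01
 -1.3000e-01  1.0000e-01 -2.2500e+00] sd [0.26 0.08 0.29 0.03 0.   0.01 0.39 0.65 0.67]
t 18.05 pos [0.4564 0.0278 0.1011] rpy [1.7995e+02 2.0000e-02 8.7710e+01] F [ 0.3 -0.1 -2.3] q [ 27.   2. -34. 117.   1.  61. -10.] w 0.064
-> (0.4561, 0.0279, 0.053, (180, 0, 87.7)) turn-first: dr [0.001  0.0003 0.0001] then dp [ 0.1 -0.3 48.1]  | dp-first [ 0.1 -0.3 48.1] dist 48.1
```

Emit:
step_arm(
  moves=[
    {"dp": [0, 0, 18], "dr": [0, 0, 0], "fingers": 0.35},
    {"dp": [0, 0, 18], "dr": [0, 0, 0], "fingers": 0.35},
    {"dp": [0, 0, 8], "dr": [0, 0, 0], "fingers": 0.35},
    {"dp": [0, 0, 0], "dr": [0, 0, 0], "fingers": 0.35},
    {"dp": [0, 0, 0], "dr": [0, 0, 0], "fingers": 0.35},
  ],
)

```text
time_s: 18.68
tool_pos: [0.4566, 0.0279, 0.0572]
tool_rot: [179.9, 0.0, 87.7]
force: [0.2, 0.7, -1.6]
grip_width: 0.0637
grasp_force: 25.0
```

```bash
python3 - <<'E'
from plan import *
avg(5)
plan([(.4561,.0279,.052,(180,0,87.7))])
E
```

```text
avg [ 4.5654e+02  2.7820e+01  5.7120e+01  1.7993e+02  1.0000e-02  8.7710e+01
  1.3000e-01 -2.9000e-01 -2.2900e+00] sd [0.12 0.03 0.12 0.01 0.   0.   0.36 0.54 0.39]
t 18.93 pos [0.4564 0.0278 0.0569] rpy [1.7995e+02 2.0000e-02 8.7710e+01] F [ 0.6  0.1 -2.6] q [ 27.   6. -35. 119.   4.  56. -12.] w 0.0637
-> (0.4561, 0.0279, 0.052, (180, 0, 87.7)) turn-first: dr [0.0008 0.0003 0.0001] then dp [ 0.1 -0.3  4.9]  | dp-first [ 0.1 -0.3  4.9] dist 4.9
```

Emit:
step_arm(
  moves=[
    {"dp": [0.1, -0.3, 2], "dr": [0, 0, 0], "fingers": 0.35},
    {"dp": [0, 0, 2], "dr": [0, 0, 0], "fingers": 0.35},
    {"dp": [0, 0, 1], "dr": [0, 0, 0], "fingers": 0.35},
    {"dp": [0, 0, 0.8], "dr": [0, 0, 0], "fingers": 0.35},
    {"dp": [0, 0, 0], "dr": [0, 0, 0], "fingers": 0.35},
  ],
)

```text
time_s: 19.55
tool_pos: [0.4555, 0.0279, 0.0518]
tool_rot: [-179.9, 0.0, 87.7]
force: [-4.9, -0.5, 9.7]
grip_width: 0.0643
grasp_force: 25.0
```

Emit:
step_arm(
  moves=[
    {"dp": [0, 0, 0], "dr": [0, 0, 0], "fingers": 0.1},
    {"dp": [0, 0, 0], "dr": [0, 0, 0], "fingers": 0.0},
    {"dp": [0, 0, 0], "dr": [0, 0, 0], "fingers": 0},
    {"dp": [0, 0, -20], "dr": [0, 0, 0], "fingers": 0},
    {"dp": [0, 0, -45], "dr": [0, 0, 0], "fingers": 0},
  ],
)

```text
time_s: 20.18
tool_pos: [0.454, 0.0279, 0.1147]
tool_rot: [-179.7, -0.0, 87.7]
force: [0.7, 0.0, 1.1]
grip_width: 0.0868
grasp_force: 0.0
```

Emit:
step_arm(
  moves=[
    {"dp": [0, 0, -55], "dr": [0, 0, 0], "fingers": 0},
    {"dp": [0, 0, -50], "dr": [0, 0, 0], "fingers": 0},
    {"dp": [-35, 0, 0], "dr": [0, 0, 0], "fingers": 0},
    {"dp": [-55, 0, 0], "dr": [0, 0, 0], "fingers": 0},
    {"dp": [-55, 0, 0], "dr": [0, 0, 0], "fingers": 0},
  ],
)

```text
time_s: 20.8
tool_pos: [0.4499, -0.1183, 0.221]
tool_rot: [179.9, 0.0, 87.8]
force: [0.7, -0.5, -0.2]
grip_width: 0.0869
grasp_force: 0.0
```

Emit:
step_arm(
  moves=[
    {"dp": [-55, 0, 0], "dr": [0, 0, 0], "fingers": 0},
    {"dp": [-55, 0, 0], "dr": [0, 0, 0], "fingers": 0},
    {"dp": [-40, 0, 0], "dr": [0, 0, 0], "fingers": 0},
    {"dp": [0, 0, 0], "dr": [0, 0, 0], "fingers": 0},
    {"dp": [0, 0, 0], "dr": [0, 0, 0], "fingers": 0},
  ],
)

```text
time_s: 21.42
tool_pos: [0.4442, -0.2659, 0.2205]
tool_rot: [-180.0, -0.1, 87.7]
force: [-0.1, 0.5, -0.0]
grip_width: 0.0871
grasp_force: 0.0
```

```bash
python3 - <<'E'
from plan import *
T=env.read_camera("top");S=env.read_camera("side")
cv2.imwrite("pics/top3.png",T[:,:,::-1]);cv2.imwrite("pics/side3.png",S[:,:,::-1])
t=cv2.resize(T[165:265,290:390],(500,500),interpolation=cv2.INTER_CUBIC)
s=cv2.resize(S[125:200,262:318],(299,400),interpolation=cv2.INTER_CUBIC)
c=np.zeros((500,800,3),'uint8');c[:,:500]=t;c[:400,501:]=s
cv2.imwrite("pics/m3.png",np.clip(c*1.5,0,255).astype('uint8')[:,:,::-1])
plan([(.4561,.0279,.21,(180,0,87.7))])
E
```

```text
t 21.52 pos [ 0.4444 -0.2653  0.2207] rpy [ 1.800e+02 -2.000e-02  8.784e+01] F [ 0.3 -0.9  0.9] q [ 43.   3. -16. 101.   1.  76.  25.] w 0.0874
-> (0.4561, 0.0279, 0.21, (180, 0, 87.7)) turn-first: dr [ 0.     -0.0003  0.0025] then dp [ 2.934e+02 -1.000e-01  1.070e+01]  | dp-first [293.4   0.7  10.8] dist 293.6
```

View pics/m3.png

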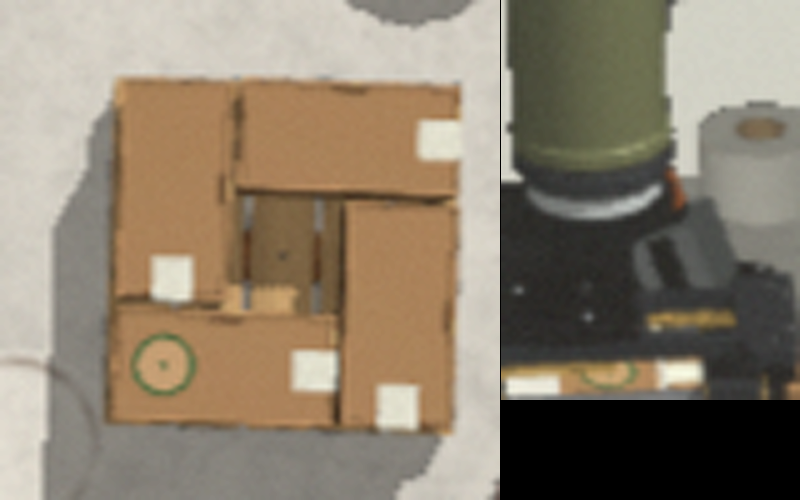

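The pinwheel is complete and flush, the laid cartons haven't moved, and the ring is at crop (163,364), near the left corner. Now I'll measure the meter precisely, with the model overlaid as a check.

```bash
python3 - <<'E'
from plan import *
T=cv2.imread("pics/top3.png")[:,:,::-1].copy(); T0=cv2.imread("pics/top0.png")[:,:,::-1].copy(); S=cv2.imread("pics/side0.png")[:,:,::-1].copy()
uv=(290+163.5/5-.5,165+364.5/5-.5); print("ring",at_z("top",uv,.088).round(4))
def mm(v): return (Ro.from_euler('z',v[3])*Ro.from_euler('y',-v[4])).apply(box(.032,.026,.008,.104))+v[:3]
for lo in(.35,.45,.6):
    H=dict(top=maskhull(T0,(205,190,265,245),lo,(2,22)),side=maskhull(S,(270,130,312,185),lo,(2,22)))
    for k in(["top","side"],["top"]):
        r,e=iou_fit({a:H[a] for a in k},mm,np.array([.5156,.344,.058,-.385,.35]),np.array([.01,.01,.01 if len(k)>1 else 1e-6,.1,1e-5])); 
        if len(k)>1: R=r; HH=H
        print(lo,k,r.round(4),np.degrees(r[3]).round(1),round(e,4))
    for n in H: print(n,H[n].min(0),H[n].max(0),cv2.contourArea(H[n]),"model@",cv2.contourArea(cv2.convexHull(proj(n,mm(R)).astype(np.float32))))
    if lo==.45: RB,HB=R,HH
c=np.zeros((480,800,3),'uint8')
for n,img,(x0,y0),off in(("top",T0,(210,190),0),("side",S,(265,130),400)):
    F=8; w=cv2.resize(img[y0:y0+60,x0:x0+49],None,fx=F,fy=F,interpolation=cv2.INTER_CUBIC); w=np.clip(w*1.5,0,255).astype('uint8')
    q=lambda P:(((P-[x0,y0]+.5)*F)).astype(np.int32)
    cv2.polylines(w,[cv2.convexHull(q(proj(n,mm(RB))))],True,(255,255,255),1)
    cv2.polylines(w,[q(HB[n])],True,(0,255,255),1)
    c[:480,off:off+392]=w
cv2.imwrite("pics/m4.png",c[:,:,::-1])
E
```

```text
ring [0.4575 0.0849 0.088 ]
0.35 ['top', 'side'] [ 0.515   0.3441  0.0585 -0.3982  0.35  ] -22.8 0.162
0.35 ['top'] [ 0.5148  0.3435  0.058  -0.4255  0.35  ] -24.4 0.046
top [214.6875 213.4375] [237.4375 235.5625] 311.2890625 model@ 316.2653111052932
side [279.6875 140.8125] [295.8125 165.8125] 231.4765625 model@ 261.0366911885794
0.45 ['top', 'side'] [ 0.5156  0.3442  0.0576 -0.3758  0.35  ] -21.5 0.2544
0.45 ['top'] [ 0.5138  0.3434  0.0603 -0.4029  0.3271] -23.1 0.0609
top [214.9375 213.5625] [237.3125 235.4375] 298.03125 model@ 314.92238546558656
side [279.9375 141.0625] [295.4375 165.5625] 211.984375 model@ 259.693289967021
0.6 ['top', 'side'] [ 0.5158  0.3436  0.0553 -0.3797  0.35  ] -21.8 0.9319
0.6 ['top'] [ 0.5158  0.3429  0.058  -0.3798  0.35  ] -21.8 0.1351
top [215.4375 213.8125] [237.0625 235.0625] 272.3359375 model@ 313.4940571660409
side [280.6875 141.6875] [288.0625 150.4375] 52.0234375 model@ 259.6689788189251
```

View pics/m4.png

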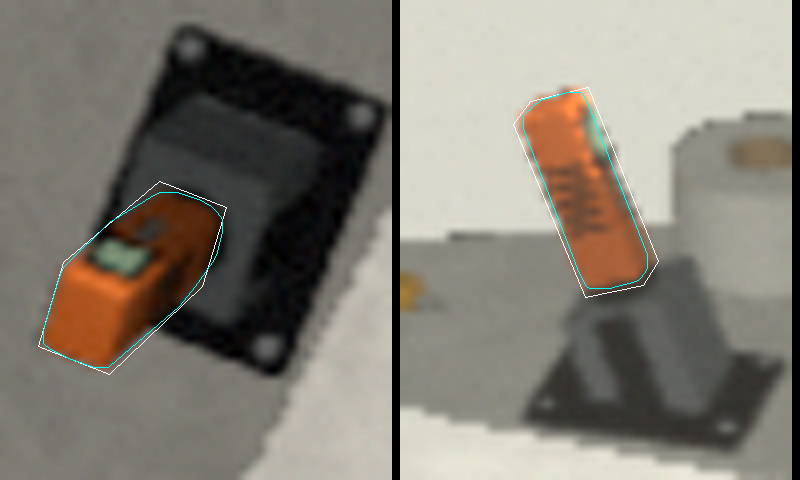

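The overlay matches: the meter's handle runs from about (120,250) to its top at (75,350) in the top crop, and the side crop agrees. Now I'll plan the grasp.

```bash
cat >> plan.py <<'E'
MO=np.array([.515,.344,.0585]); MR=Ro.from_euler('z',-22.2,degrees=True)*Ro.from_euler('y',-.35)
TR=MR*Ro.from_euler('x',180,degrees=True)*Ro.from_euler('z',180,degrees=True)
def mpt(z): return tuple(MO+MR.apply([0,0,z]))
TE=tuple(TR.as_euler('xyz',degrees=True).round(3))
E
python3 - <<'E'
from plan import *
print(TE)
plan([(.50,-.1,.25,(180,0,87.8)),(.52,.2,.25,(180,0,87.8)),mpt(.171)+((180,0,87.8),),mpt(.171)+(TE,),mpt(.041)+(TE,)])
E
```

```text
(np.float64(-180.0), np.float64(20.054), np.float64(157.8))
t 21.52 pos [ 0.4444 -0.2653  0.2207] rpy [ 1.800e+02 -2.000e-02  8.784e+01] F [ 0.3 -0.9  0.9] q [ 43.   3. -16. 101.   1.  76.  25.] w 0.0874
-> (0.5, -0.1, 0.25, (180, 0, 87.8)) turn-first: dr [ 0.     -0.0003  0.0007] then dp [167.3  49.2 -29.3]  | dp-first [167.2  49.3 -29.2] dist 176.7
-> (0.52, 0.2, 0.25, (180, 0, 87.8)) turn-first: dr [0. 0. 0.] then dp [300.5   8.5   0. ]  | dp-first [300.5   8.5   0. ] dist 300.6
-> (np.float64(0.4607110921082777), np.float64(0.3661548929298074), np.float64(0.21913273389690183), (180, 0, 87.8)) turn-first: dr [0. 0. 0.] then dp [163.8 -65.6  30.9]  | dp-first [163.8 -65.6  30.9] dist 179.1
-> (np.float64(0.4607110921082777), np.float64(0.3661548929298074), np.float64(0.21913273389690183), (np.float64(-180.0), np.float64(20.054), np.float64(157.8))) turn-first: dr [-0.2137 -0.3052 -1.2086] then dp [0. 0. 0.]  | dp-first [0. 0. 0.] dist 0.0
-> (np.float64(0.5019833612657274), np.float64(0.3493119918720591), np.float64(0.09701428122674255), (np.float64(-180.0), np.float64(20.054), np.float64(157.8))) turn-first: dr [0. 0. 0.] then dp [  0.   0. 130.]  | dp-first [  0.   0. 130.] dist 130.0
```

Emit:
step_arm(
  moves=[
    {"dp": [41.8, 12.3, -7.3], "dr": [0, 0, 0], "fingers": 0},
    {"dp": [41.8, 12.3, -7.3], "dr": [0, 0, 0], "fingers": 0},
    {"dp": [41.8, 12.3, -7.3], "dr": [0, 0, 0], "fingers": 0},
    {"dp": [41.8, 12.3, -7.3], "dr": [0, 0, 0], "fingers": 0},
    {"dp": [50, 1.4, 0], "dr": [0, 0, 0], "fingers": 0},
  ],
)

```text
time_s: 22.15
tool_pos: [0.5039, -0.0494, 0.2508]
tool_rot: [179.9, 0.0, 87.8]
force: [-0.4, 0.9, -0.3]
grip_width: 0.087
grasp_force: 0.0
```

Emit:
step_arm(
  moves=[
    {"dp": [50, 1.4, 0], "dr": [0, 0, 0], "fingers": 0},
    {"dp": [50, 1.4, 0], "dr": [0, 0, 0], "fingers": 0},
    {"dp": [50, 1.4, 0], "dr": [0, 0, 0], "fingers": 0},
    {"dp": [50, 1.4, 0], "dr": [0, 0, 0], "fingers": 0},
    {"dp": [50.5, 1.5, 0], "dr": [0, 0, 0], "fingers": 0},
  ],
)

```text
time_s: 22.78
tool_pos: [0.5195, 0.201, 0.2504]
tool_rot: [179.9, 0.0, 87.8]
force: [-0.0, 0.4, 0.7]
grip_width: 0.087
grasp_force: 0.0
```

Emit:
step_arm(
  moves=[
    {"dp": [41, -16.4, 7.7], "dr": [0, 0, 0], "fingers": 0},
    {"dp": [41, -16.4, 7.7], "dr": [0, 0, 0], "fingers": 0},
    {"dp": [41, -16.4, 7.7], "dr": [0, 0, 0], "fingers": 0},
    {"dp": [41, -16.4, 7.7], "dr": [0, 0, 0], "fingers": 0},
    {"dp": [0, 0, 0], "dr": [0, 0, 0], "fingers": 0},
  ],
)

```text
time_s: 23.4
tool_pos: [0.4567, 0.3698, 0.2189]
tool_rot: [-179.9, -0.1, 88.3]
force: [0.3, 0.5, -0.3]
grip_width: 0.0869
grasp_force: 0.0
```

Emit:
step_arm(
  moves=[
    {"dp": [0, 0, 0], "dr": [-0.0305, -0.0436, -0.1727], "fingers": 0},
    {"dp": [0, 0, 0], "dr": [-0.0305, -0.0436, -0.1727], "fingers": 0},
    {"dp": [0, 0, 0], "dr": [-0.0305, -0.0436, -0.1727], "fingers": 0},
    {"dp": [0, 0, 0], "dr": [-0.0305, -0.0436, -0.1727], "fingers": 0},
    {"dp": [0, 0, 0], "dr": [-0.0305, -0.0436, -0.1727], "fingers": 0},
  ],
)

```text
time_s: 24.02
tool_pos: [0.4611, 0.3647, 0.2195]
tool_rot: [177.4, 14.7, 137.5]
force: [0.5, 0.1, 0.2]
grip_width: 0.0873
grasp_force: 0.0
```

Emit:
step_arm(
  moves=[
    {"dp": [0, 0, 0], "dr": [-0.0305, -0.0436, -0.1727], "fingers": 0},
    {"dp": [0, 0, 0], "dr": [-0.0305, -0.0436, -0.1727], "fingers": 0},
    {"dp": [0, 0, 0], "dr": [0, 0, 0], "fingers": 0},
    {"dp": [0, 0, 0], "dr": [0, 0, 0], "fingers": 0},
    {"dp": [0, 0, 0], "dr": [0, 0, 0], "fingers": 0},
  ],
)

```text
time_s: 24.65
tool_pos: [0.4619, 0.3645, 0.2192]
tool_rot: [180.0, 20.0, 157.6]
force: [0.6, -0.2, 0.3]
grip_width: 0.0869
grasp_force: 0.0
```

```bash
python3 - <<'E'
from plan import *
avg(3)
plan([mpt(.171)+(TE,),mpt(.041)+(TE,)])
E
```

```text
avg [ 4.6169e+02  3.6462e+02  2.1910e+02  1.7999e+02  2.0020e+01  1.5763e+02
  1.3000e-01  2.4000e-01 -6.7000e-01] sd [0.09 0.04 0.04 0.01 0.   0.02 0.26 0.71 0.54]
t 24.8 pos [0.4616 0.3647 0.219 ] rpy [-180.     20.02  157.66] F [-0.   0.1 -0.3] q [ -2.  11. -56. 100.  31.  73.   1.] w 0.0868
-> (np.float64(0.4607110921082777), np.float64(0.3661548929298074), np.float64(0.21913273389690183), (np.float64(-180.0), np.float64(20.054), np.float64(157.8))) turn-first: dr [-0.0009 -0.0007 -0.0023] then dp [ 1.2  1.  -0.6]  | dp-first [ 1.3  1.  -0.6] dist 1.7
-> (np.float64(0.5019833612657274), np.float64(0.3493119918720591), np.float64(0.09701428122674255), (np.float64(-180.0), np.float64(20.054), np.float64(157.8))) turn-first: dr [0. 0. 0.] then dp [  0.   0. 130.]  | dp-first [  0.   0. 130.] dist 130.0
```

Now I'll descend along the meter's axis and close gently.

Emit:
step_arm(
  moves=[
    {"dp": [1.2, 1, 20], "dr": [0, 0, 0], "fingers": 0},
    {"dp": [0, 0, 35], "dr": [0, 0, 0], "fingers": 0},
    {"dp": [0, 0, 35], "dr": [0, 0, 0], "fingers": 0},
    {"dp": [0, 0, 25], "dr": [0, 0, 0], "fingers": 0},
    {"dp": [0, 0, 14], "dr": [0, 0, 0], "fingers": 0},
  ],
)

```text
time_s: 25.42
tool_pos: [0.5012, 0.3478, 0.0945]
tool_rot: [-179.8, 19.9, 157.7]
force: [0.1, 0.2, -0.6]
grip_width: 0.087
grasp_force: 0.0
```

Emit:
step_arm(
  moves=[
    {"dp": [0, 0, 0], "dr": [0, 0, 0], "fingers": 0.3},
    {"dp": [0, 0, 0], "dr": [0, 0, 0], "fingers": 0.5},
    {"dp": [0, 0, 0], "dr": [0, 0, 0], "fingers": 0.6},
    {"dp": [0, 0, 0], "dr": [0, 0, 0], "fingers": 0.66},
    {"dp": [0, 0, 0], "dr": [0, 0, 0], "fingers": 0.66},
  ],
  squeeze=6,
)

```text
time_s: 26.05
tool_pos: [0.5016, 0.3494, 0.0979]
tool_rot: [180.0, 20.1, 157.7]
force: [-0.2, -0.1, -0.6]
grip_width: 0.0449
grasp_force: 0.0
```

```bash
python3 - <<'E'
from plan import *
avg(3)
plan([mpt(.041)+(TE,)])
E
```

```text
avg [ 5.0160e+02  3.4930e+02  9.7710e+01  1.8001e+02  2.0070e+01  1.5773e+02
 -1.6000e-01 -6.4000e-01 -1.7000e-01] sd [0.02 0.04 0.06 0.01 0.   0.   0.22 0.56 0.46]
t 26.2 pos [0.5016 0.3492 0.0976] rpy [-179.99   20.06  157.73] F [-0.4 -1.  -0.7] q [ -5.  21. -51. 105.  41.  62.  -6.] w 0.0338
-> (np.float64(0.5019833612657274), np.float64(0.3493119918720591), np.float64(0.09701428122674255), (np.float64(-180.0), np.float64(20.054), np.float64(157.8))) turn-first: dr [-0.0006  0.0001 -0.0012] then dp [-0.1  0.2  0.7]  | dp-first [-0.1  0.2  0.7] dist 0.7
```

Position is right on the axis. I'll close fully with a light grip.

Emit:
step_arm(
  moves=[
    {"dp": [0, 0, 0], "dr": [0, 0, 0], "fingers": 0.72},
    {"dp": [0, 0, 0], "dr": [0, 0, 0], "fingers": 0.76},
    {"dp": [0, 0, 0], "dr": [0, 0, 0], "fingers": 0.8},
    {"dp": [0, 0, 0], "dr": [0, 0, 0], "fingers": 0.8},
    {"dp": [0, 0, 0], "dr": [0, 0, 0], "fingers": 0.8},
  ],
)

```text
time_s: 26.82
tool_pos: [0.5016, 0.35, 0.0977]
tool_rot: [179.9, 20.0, 157.7]
force: [1.1, 2.8, -1.5]
grip_width: 0.0268
grasp_force: 6.0
```

```bash
python3 - <<'E'
from plan import *
a=avg(4); print(cur()[2]["grip_width"],cur()[2]["grasp_force"],cur()[2]["wrist_torque"])
plan([mpt(.041)+(TE,)])
E
```

```text
avg [501.6  349.93  97.65 179.95  20.04 157.74   1.59   4.3   -1.49] sd [0.02 0.03 0.01 0.   0.   0.   0.48 0.49 0.28]
0.026550312305944287 6.0214003175497055 [ 1.3292711  -0.11352168  0.45976829]
t 27.02 pos [0.5016 0.3499 0.0977] rpy [179.95  20.04 157.74] F [ 1.5  5.  -1.4] q [ -5.  21. -51. 105.  41.  62.  -6.] w 0.0266
-> (np.float64(0.5019833612657274), np.float64(0.3493119918720591), np.float64(0.09701428122674255), (np.float64(-180.0), np.float64(20.054), np.float64(157.8))) turn-first: dr [ 0.0005 -0.0002 -0.0009] then dp [-0.3 -0.4  0.8]  | dp-first [-0.3 -0.4  0.8] dist 0.9
```

Emit:
step_arm(
  moves=[
    {"dp": [0, 0.8, 0], "dr": [0, 0, 0], "fingers": 0.85},
    {"dp": [0, 0, 0], "dr": [0, 0, 0], "fingers": 0.85},
    {"dp": [0, 0, 0], "dr": [0, 0, 0], "fingers": 0.85},
    {"dp": [0, 0, -1], "dr": [0, 0, 0], "fingers": 0.85},
    {"dp": [0, 0, -3], "dr": [0, 0, 0], "fingers": 0.85},
  ],
  squeeze=25,
)

```text
time_s: 27.65
tool_pos: [0.5008, 0.3514, 0.1009]
tool_rot: [179.9, 20.0, 157.7]
force: [3.3, 5.5, -4.8]
grip_width: 0.0259
grasp_force: 24.9
```

Emit:
step_arm(
  moves=[
    {"dp": [0, 0, -4], "dr": [0, 0, 0], "fingers": 0.85},
    {"dp": [0, 0, -5], "dr": [0, 0, 0], "fingers": 0.85},
    {"dp": [0, 0, -5], "dr": [0, 0, 0], "fingers": 0.85},
    {"dp": [0, 0, 0], "dr": [0, 0, 0], "fingers": 0.85},
    {"dp": [0, 0, 0], "dr": [0, 0, 0], "fingers": 0.85},
  ],
)

```text
time_s: 28.28
tool_pos: [0.4961, 0.3533, 0.1148]
tool_rot: [179.9, 20.0, 157.8]
force: [1.0, 5.5, 0.8]
grip_width: 0.026
grasp_force: 24.9
```

```bash
python3 - <<'E'
from plan import *
avg(3); print(cur()[2]["wrist_torque"])
plan([mpt(.059)+(TE,)])
E
```

```text
avg [496.09 353.3  114.82 179.93  20.05 157.75   1.23   5.18  -0.68] sd [0.02 0.01 0.01 0.   0.   0.   0.48 0.62 0.28]
[ 1.5636601  -0.08005351  0.51544517]
t 28.43 pos [0.4961 0.3533 0.1148] rpy [179.92  20.05 157.75] F [ 0.9  6.  -1. ] q [ -5.  20. -52. 105.  40.  64.  -5.] w 0.0259
-> (np.float64(0.49626873938238825), np.float64(0.3516440858646704), np.float64(0.11392299005799536), (np.float64(-180.0), np.float64(20.054), np.float64(157.8))) turn-first: dr [ 0.001  -0.0001 -0.0008] then dp [-0.4 -1.5  1.1]  | dp-first [-0.4 -1.5  1.1] dist 1.9
```

Emit:
step_arm(
  moves=[
    {"dp": [0, 0.7, -4], "dr": [0, 0, 0], "fingers": 0.85},
    {"dp": [0, 0, -8], "dr": [0, 0, 0], "fingers": 0.85},
    {"dp": [0, 0, -8], "dr": [0, 0, 0], "fingers": 0.85},
    {"dp": [0, 0, 0], "dr": [0, 0, 0], "fingers": 0.85},
    {"dp": [0, 0, 0], "dr": [0, 0, 0], "fingers": 0.85},
  ],
)

```text
time_s: 29.05
tool_pos: [0.4899, 0.3544, 0.1327]
tool_rot: [-179.8, 20.1, 157.7]
force: [1.3, 0.5, -1.6]
grip_width: 0.026
grasp_force: 25.0
```

Emit:
step_arm(
  moves=[
    {"dp": [0, 0, -10], "dr": [0, 0, 0], "fingers": 0.85},
    {"dp": [0, 0, -15], "dr": [0, 0, 0], "fingers": 0.85},
    {"dp": [0, 0, -20], "dr": [0, 0, 0], "fingers": 0.85},
    {"dp": [0, 0, -25], "dr": [0, 0, 0], "fingers": 0.85},
    {"dp": [0, 0, -30], "dr": [0, 0, 0], "fingers": 0.85},
  ],
)

```text
time_s: 29.68
tool_pos: [0.4576, 0.3689, 0.2292]
tool_rot: [-180.0, 20.1, 157.7]
force: [0.5, -0.3, -1.5]
grip_width: 0.0258
grasp_force: 25.0
```

```bash
python3 - <<'E'
from plan import *
avg(3)
plan([(.455,.39,.27,(180,0,157.8)),(.4578,.0857,.27,(180,0,157.8)),(.4578,.0857,.19,(180,0,157.8))])
E
```

```text
avg [ 4.5782e+02  3.7141e+02  2.3193e+02  1.7969e+02  2.0230e+01  1.5776e+02
  2.0000e-02  1.4100e+00 -7.4000e-01] sd [0.36 0.73 1.53 0.07 0.02 0.01 0.74 1.32 1.85]
t 29.82 pos [0.4582 0.3704 0.23  ] rpy [179.79  20.2  157.74] F [ 0.9  0.  -2.6] q [ -3.  11. -57.  99.  31.  74.   1.] w 0.026
-> (0.455, 0.39, 0.27, (180, 0, 157.8)) turn-first: dr [ 0.0035  0.3525 -0.0004] then dp [ 10.4  17.  -40. ]  | dp-first [ -4.1  17.1 -41.1] dist 44.7
-> (0.4578, 0.0857, 0.27, (180, 0, 157.8)) turn-first: dr [0. 0. 0.] then dp [-117.6 -280.7   -0. ]  | dp-first [-117.6 -280.7   -0. ] dist 304.3
-> (0.4578, 0.0857, 0.19, (180, 0, 157.8)) turn-first: dr [0. 0. 0.] then dp [-0. -0. 80.]  | dp-first [-0. -0. 80.] dist 80.0
```

Emit:
step_arm(
  moves=[
    {"dp": [-4.1, 17.1, -41.1], "dr": [0, 0, 0], "fingers": 0.85},
    {"dp": [0, 0, 0], "dr": [0.0012, 0.1175, 0], "fingers": 0.85},
    {"dp": [0, 0, 0], "dr": [0.0012, 0.1175, 0], "fingers": 0.85},
    {"dp": [0, 0, 0], "dr": [0.0011, 0.1175, 0], "fingers": 0.85},
    {"dp": [0, 0, 0], "dr": [0, 0, 0], "fingers": 0.85},
  ],
)

```text
time_s: 30.45
tool_pos: [0.4586, 0.3854, 0.2654]
tool_rot: [-179.7, -0.2, 157.3]
force: [0.1, -0.1, -1.1]
grip_width: 0.0258
grasp_force: 25.0
```

Emit:
step_arm(
  moves=[
    {"dp": [-10, -23, 0], "dr": [0, 0, 0], "fingers": 0.85},
    {"dp": [-18, -43, 0], "dr": [0, 0, 0], "fingers": 0.85},
    {"dp": [-20, -49, 0], "dr": [0, 0, 0], "fingers": 0.85},
    {"dp": [-20, -49, 0], "dr": [0, 0, 0], "fingers": 0.85},
    {"dp": [-20, -49, 0], "dr": [0, 0, 0], "fingers": 0.85},
  ],
)

```text
time_s: 31.08
tool_pos: [0.4545, 0.1567, 0.2669]
tool_rot: [-179.6, -0.0, 157.8]
force: [1.4, -1.0, -2.3]
grip_width: 0.0261
grasp_force: 25.0
```

Emit:
step_arm(
  moves=[
    {"dp": [-18, -43, 0], "dr": [0, 0, 0], "fingers": 0.85},
    {"dp": [-11.6, -24.7, 0], "dr": [0, 0, 0], "fingers": 0.85},
    {"dp": [0, 0, 0], "dr": [0, 0, 0], "fingers": 0.85},
    {"dp": [0, 0, 20], "dr": [0, 0, 0], "fingers": 0.85},
    {"dp": [0, 0, 20], "dr": [0, 0, 0], "fingers": 0.85},
  ],
)

```text
time_s: 31.7
tool_pos: [0.4567, 0.0859, 0.2271]
tool_rot: [-179.7, -0.1, 157.9]
force: [-0.0, 0.8, -2.6]
grip_width: 0.0257
grasp_force: 25.0
```

Emit:
step_arm(
  moves=[
    {"dp": [0, 0, 20], "dr": [0, 0, 0], "fingers": 0.85},
    {"dp": [0, 0, 12], "dr": [0, 0, 0], "fingers": 0.85},
    {"dp": [0, 0, 0], "dr": [0, 0, 0], "fingers": 0.85},
    {"dp": [0, 0, 0], "dr": [0, 0, 0], "fingers": 0.85},
    {"dp": [0, 0, 0], "dr": [0, 0, 0], "fingers": 0.85},
  ],
)

```text
time_s: 32.33
tool_pos: [0.4578, 0.084, 0.1966]
tool_rot: [-179.8, -0.1, 157.7]
force: [-0.1, -0.5, -1.5]
grip_width: 0.0262
grasp_force: 25.0
```

```bash
python3 - <<'E'
from plan import *
avg(4)
plan([(.458,.0857,.185,(180,0,157.8))])
T=env.read_camera("top");S=env.read_camera("side")
# project expected meter (tip at TCP-0.0897) into side
p=cur()[0]; A=[p+[0,0,-.0897],p+[0,0,-.0417],p+[0,0,.0623]]
print("side proj",proj("side",A).round(1),"ring",proj("side",[.458,.0857,.088]).round(1))
u=np.clip(proj("side",A)[0].astype(int)-[25,40],0,None)
s=cv2.resize(S[u[1]:u[1]+60,u[0]:u[0]+55],(550,600),interpolation=cv2.INTER_CUBIC)
t=cv2.resize(T[200:262,300:325],(242,600),interpolation=cv2.INTER_CUBIC)
print(u)
c=np.zeros((600,800,3),'uint8');c[:,:550]=s;c[:,555:797]=t
cv2.imwrite("pics/m5.png",np.clip(c*1.6,0,255).astype('uint8')[:,:,::-1])
E
```

```text
avg [ 4.5765e+02  8.3830e+01  1.9636e+02  1.8020e+02  3.5990e+02  1.5768e+02
  1.4000e-01  9.0000e-02 -1.0500e+00] sd [0.09 0.05 0.13 0.   0.01 0.   0.29 0.27 0.37]
t 32.52 pos [0.4575 0.0838 0.1962] rpy [-1.7980e+02 -1.2000e-01  1.5768e+02] F [ 0.4  0.2 -0.9] q [ 36.  -2. -48. 109.  -2.  73.  56.] w 0.0254
-> (0.458, 0.0857, 0.185, (180, 0, 157.8)) turn-first: dr [-0.0036 -0.002  -0.0022] then dp [ 0.3  1.9 11.2]  | dp-first [ 0.3  2.  11.2] dist 11.4
side proj [[281.5 190.1]
 [280.9 177.9]
 [279.5 150. ]] ring [[281.8 194.4]]
[256 150]
```

View pics/m5.png

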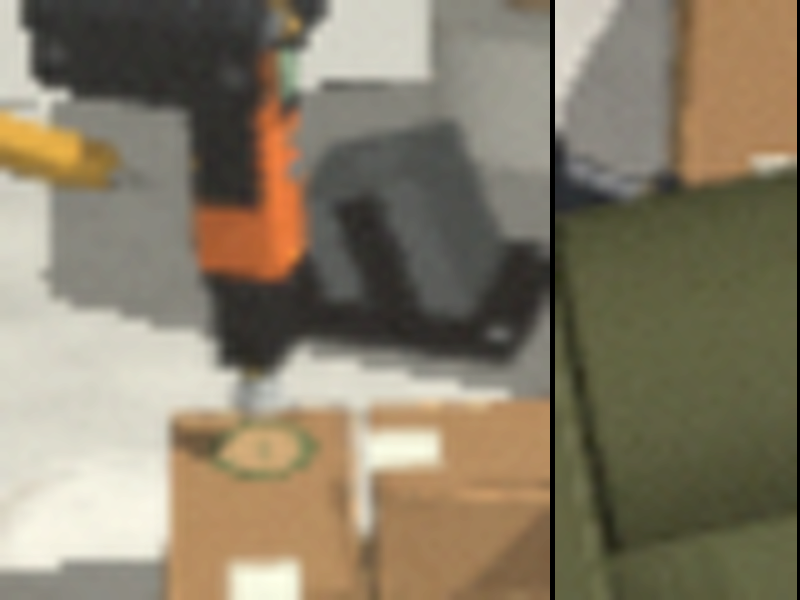

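The meter hangs upright. Its foot is at crop (257,405) above the ring centre at (264,448), within about 2 mm of what I predicted. I'll trim the position and lower it.

Emit:
step_arm(
  moves=[
    {"dp": [-0.3, 1.9, 5], "dr": [-0.0036, -0.002, -0.002], "fingers": 0.85},
    {"dp": [0, 0, 7], "dr": [0, 0, 0], "fingers": 0.85},
    {"dp": [0, 0, 4], "dr": [0, 0, 0], "fingers": 0.85},
    {"dp": [0, 0, 0], "dr": [0, 0, 0], "fingers": 0.85},
    {"dp": [0, 0, 0], "dr": [0, 0, 0], "fingers": 0.85},
  ],
)

```text
time_s: 33.25
tool_pos: [0.4584, 0.0855, 0.1799]
tool_rot: [-180.0, -0.0, 157.8]
force: [-0.4, 0.8, -1.3]
grip_width: 0.0261
grasp_force: 25.0
```

```bash
python3 - <<'E'
from plan import *
avg(6)
plan([(.4585,.0855,.1737,(180,0,157.8))])
E
```

```text
avg [ 4.5843e+02  8.5480e+01  1.8005e+02  1.8000e+02  3.5998e+02  1.5780e+02
 -3.5000e-01 -6.0000e-02 -1.7100e+00] sd [0.02 0.02 0.02 0.   0.   0.   0.46 0.48 0.68]
t 33.55 pos [0.4584 0.0854 0.18  ] rpy [-1.800e+02 -2.000e-02  1.578e+02] F [-0.7  0.2 -1.7] q [ 36.  -1. -48. 110.  -1.  71.  56.] w 0.0257
-> (0.4585, 0.0855, 0.1737, (180, 0, 157.8)) turn-first: dr [-0.0001 -0.0003 -0.    ] then dp [-0.1  0.1  6.3]  | dp-first [-0.1  0.1  6.3] dist 6.3
```

Emit:
step_arm(
  moves=[
    {"dp": [0, 0, 1], "dr": [0, 0, 0], "fingers": 0.85},
    {"dp": [0, 0, 1], "dr": [0, 0, 0], "fingers": 0.85},
    {"dp": [0, 0, 1], "dr": [0, 0, 0], "fingers": 0.85},
    {"dp": [0, 0, 1], "dr": [0, 0, 0], "fingers": 0.85},
    {"dp": [0, 0, 0], "dr": [0, 0, 0], "fingers": 0.85},
  ],
)

```text
time_s: 34.17
tool_pos: [0.4582, 0.0854, 0.1758]
tool_rot: [-180.0, -0.0, 157.8]
force: [0.5, -0.1, -2.0]
grip_width: 0.0261
grasp_force: 25.0
```

```bash
python3 - <<'E'
from plan import *
avg(10)
E
```

```text
avg [ 4.5831e+02  8.5460e+01  1.7591e+02  1.8001e+02  3.5997e+02  1.5780e+02
  1.0000e-02 -3.3000e-01 -1.6900e+00] sd [0.02 0.02 0.03 0.   0.   0.   0.29 0.56 0.34]
```

Emit:
step_arm(
  moves=[
    {"dp": [0, 0, 1], "dr": [0, 0, 0], "fingers": 0.85},
    {"dp": [0, 0, 0], "dr": [0, 0, 0], "fingers": 0.85},
    {"dp": [0, 0, 1], "dr": [0, 0, 0], "fingers": 0.85},
    {"dp": [0, 0, 0], "dr": [0, 0, 0], "fingers": 0.85},
    {"dp": [0, 0, 0], "dr": [0, 0, 0], "fingers": 0.85},
  ],
)

```text
time_s: 35.3
tool_pos: [0.4585, 0.0855, 0.174]
tool_rot: [-180.0, -0.0, 157.8]
force: [-0.1, 0.8, 0.4]
grip_width: 0.0258
grasp_force: 25.0
```

```bash
python3 - <<'E'
from plan import *
avg(10)
E
```

```text
avg [4.5841e+02 8.5470e+01 1.7396e+02 1.8000e+02 3.5998e+02 1.5780e+02
 1.0000e-01 4.0000e-02 8.3000e-01] sd [0.02 0.01 0.03 0.   0.   0.   0.6  0.64 0.52]
```

Force has risen 2.5 N, so the foot is about 1 mm in. Halfway needs about 3 mm more.

Emit:
step_arm(
  moves=[
    {"dp": [0, 0, 1], "dr": [0, 0, 0], "fingers": 0.85},
    {"dp": [0, 0, 1], "dr": [0, 0, 0], "fingers": 0.85},
    {"dp": [0, 0, 0.8], "dr": [0, 0, 0], "fingers": 0.85},
    {"dp": [0, 0, 0], "dr": [0, 0, 0], "fingers": 0.85},
    {"dp": [0, 0, 0], "dr": [0, 0, 0], "fingers": 0.85},
  ],
)

```text
time_s: 36.42
tool_pos: [0.4584, 0.0855, 0.1712]
tool_rot: [-180.0, -0.0, 157.8]
force: [0.7, -0.1, 2.3]
grip_width: 0.0259
grasp_force: 25.0
```

```bash
python3 - <<'E'
from plan import *
avg(24)
S=env.read_camera("side"); 
s=cv2.resize(S[150:210,256:311],(550,600),interpolation=cv2.INTER_CUBIC)
cv2.imwrite("pics/m6.png",np.clip(s*1.6,0,255).astype('uint8')[:,:,::-1])
E
```

```text
avg [ 4.5839e+02  8.5470e+01  1.7114e+02  1.8000e+02  3.5998e+02  1.5780e+02
  7.5000e-01 -5.0000e-02  2.3400e+00] sd [0.02 0.01 0.02 0.   0.   0.   0.52 0.45 0.39]
```

View pics/m6.png

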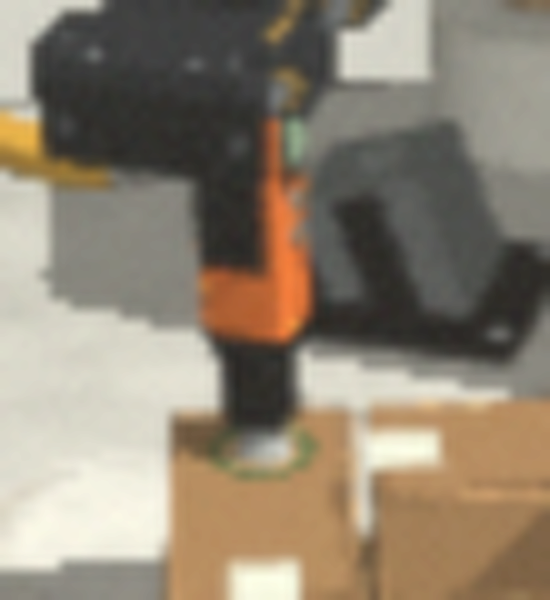

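The force is 4.0 N, so the spring is halfway in. The foot sits inside the ring, centred near (262,450), and no yellow band shows. I'm handing the job in.

```bash
python3 -c "
from cell import env
print(env.sign_off())"
```

```text
the job is handed in; nothing more can be done
None
```

The job is handed in at about 38 s of the 72 s limit: the flush pinwheel of four cartons is laid, and the gripper is still holding the meter upright in the green ring at about 4 N, with the spring foot halfway in and its yellow band hidden.

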